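# Stand the flask up and hold the sprung chamber lid ready to drop

### The job

The sample flask for the light exposure chamber has fallen over: first stand it upright on the worktop beside the chamber and let go of it. Then raise the chamber's sprung lid past its balance point, which resets the lamp interlock, without letting the spring throw it up to its stop; bring it back down to just below the balance point, where it would drop shut by itself if released, and finish holding it still there while I load the light-sensitive sample. Leave the other things on the worktop where they are.

Things in the scene. Friction and masses are not known exactly. Their poses are not given: they have to be found in the camera images.
- flask: small capped conical glass flask, 109 mm tall, about 60 g, base 68 mm across, tapering to a round cap 30 mm across (top 20 mm). Origin at the centre of its underside, z axis from base to cap (up when it stands). At the start it lies on the worktop right of the chamber on the rim of its base and the edge of its cap, cap end to the right, its axis sloping 10 degrees down to the cap.
- flask_cap (a point): centre of the flask's cap, on its axis, 99 mm from the underside (10 mm short of the end). With the flask lying it is about 16 mm above the worktop.
- chamber: light exposure chamber, a fixed open-topped white steel box 180 (x) x 220 (y) x 92 mm with a grey hinged lid, left of the flask. Origin at the centre of its underside, on the worktop; front (switch, lamp, dimmer knob) to -x, y along the front, z up. Lid shut it is 130 mm high, 145 mm over the aluminium fins (90 x 110 mm) on the lid.
- lid_hinge (a point): middle of the lid's hinge axis, behind the chamber's rear edge: 99 mm behind the chamber's origin (+x) and 98 mm above the worktop. The axis lies along the chamber's y; the axes of this point are the chamber's.
- lid_handle (a point): middle of the bar of the lid's bow handle: round steel, 12 mm thick, 100 mm along the chamber's y, on two legs, 36 mm clear of the lid's front face. Lid shut, it lies 233 mm in front of the hinge axis and 15 mm above it (113 mm above the worktop); at opening angle a it is 233*cos(a) - 15*sin(a) mm in front of the hinge and 233*sin(a) + 15*cos(a) mm above it.
- lid (a joint): opening angle of the lid (rad): 0 shut, 1.40 at its stop. Grey steel hood 184 x 224 x 34 mm, 0.95 kg, on a torsion-spring hinge. Balance point 0.90 (52 degrees): below it the lid drops shut, above it the spring swings it to the stop. Force at the handle: 1.8 N when shut, under 1 N near balance. Interlock resets past 1.00; beyond 1.33 counts as thrown to the stop; just below balance: 0.65 to 0.86.
- timer: white kitchen-type timer 60 x 64 x 18 mm lying in front between flask and chamber; bystander. Origin at the centre of its underside.
- wash_bottle: white squeeze wash bottle with red cap, 207 mm tall, 70 x 97 mm, standing left of the chamber; bystander. Origin at the centre of its underside.
- mortar: brown agate mortar 66 mm across, 21 mm high, left of the chamber; bystander. Origin at the centre of its underside.
- vial_amber: amber glass vial 47 mm tall, 23 mm across, standing behind the flask; bystander. Origin at the centre of its underside.
- vial_clear: clear glass vial 47 mm tall, 23 mm across, standing behind the flask; bystander. Origin at the centre of its underside.

How it is judged:
By the outcome, as a careful person would: the job done as asked, in the order asked, and still so for the second after the job is handed in, while the arm keeps its last pose, push and grip.
It also fails if it takes over 64 s, if anything falls off the work surface, if the arm or the gripper's body presses on something with over 40 N, if the wrist force passes 120 N, or if a joint passes its speed limit or range.

### The arm

A 6-joint arm with a two-finger parallel gripper is mounted at the origin on a cart in front of the work surface, level with it; the furniture and walls round the work are solid. World frame = base frame: x ahead of the robot, y to its left, z up, the work surface at z = 0. Lengths are in m, angles in degrees, forces in N, time in s.
With the tool pointing down it reaches from about 0.25 to 0.725 m from the base axis. Payload 9.7 kg.
Tool frame: the origin (TCP) lies at the very end of the fingers, on their centre line; the grasp point (between the pads) lies 19 mm behind it (bot.hold_point_z is the distance from the TCP to the grasp point, in m); z points along the fingers, y is the line along which they close (so a half turn about z gives the same grasp; the last joint's range is limited). The gripper opens to 85 mm and grips with 20 to 120 N. Pads are 22 mm wide; open, the fingers measure 114 mm over their backs; the gripper's body (76 mm by 85 mm) begins 54 mm behind the grasp point. The pads swing forward as they close: fully open they stand 13 mm farther back than shut.
Start: joints at [70.417, 4.979, 10.078, 95.1, 0, 90], TCP at [0.184, 0.518, 0.231] pointing down, gripper open.
Joint ranges: [-179.16, 179.16], [-48.56, 103.87], [-65.8, 70.77], [-126.05, 130.52], [-82.76, 87.17], [-180, 180]. Speed limits (degrees/s): [127.2, 127.2, 147.25, 180, 180, 180].

### API

Orientations are given as [roll, pitch, yaw] about the fixed x, y, z axes, in that order (R = Rz(yaw) Ry(pitch) Rx(roll)).
In Python, from workcell import bot gives the robot as it stands.
- The arm moves only by the tool play_rows, never from a script. Its argument "targets" is a list of rows, each an object with "grip": the closure in counts, from 0 (fully open) to 255 (shut); "linear": the shift along the world's x, y, z in cm, a list of three; "delta_rot": the turn, a rotation vector about the world's x, y, z in rad, a list of three. A call has 1 to 10 rows; each row is the pose to reach, as a shift and turn from the pose commanded when the call began; what a row does not reach only later rows make up. A row lasts 1/10 s, in which the tool goes at most 50 mm and 8.59 degrees, less where a joint would pass 70% of its speed; a pose out of reach is approached as far as the arm can. A call with a gripper value outside its range is refused whole. The fingers move at their own pace and stop on an object; "force" is the grip in N (left out, the last holds). Time passes only in rows, so rows that repeat a pose let the fingers close. It gives the time, the measured TCP pose, the force, the opening and the grip force at its end, in the units of the state.
- bot.get_obs(): the state, without advancing time (a new reading comes with each control period).
- bot.camera(name): name is "side" or "top"; returns a dict with "color" (480x640x3 uint8, red, green, blue), "range_z" (480x640 float32, m along the optical axis (not along the pixel's ray), 0 where there is no reading), "fov_y" (degrees; the focal length in pixels is half the picture's height over the tangent of half this angle, whatever the lens; pixels are square), "cx", "cy" (the principal point, pixels), "world_to_cam" (4x4, takes a point from world to camera coordinates). Camera axes: x right, y up, looking along -z (the intrinsics and any distortion apply to the point x, -y, -z); pixel columns grow to the right and rows downward; lengths in m; the calibration is good to about 2 mm. A picture is of the moment at which its call begins.
- bot.job_done(): hands the job in; it is judged then, once.
Trained networks look in a picture, given as the dict that the camera call returned (one of the last four; its "shot" number tells which), for a name from the list of things; names that differ only in an ending like _2 or _b are one class to them, and where a whole thing is asked for, a point or a joint stands for the part that bears it (a point fixed in the world has none). Each returns a list of dicts, best first, with "conf" (0 to 1); they miss things now and then, are a little off and sometimes report something else, mostly with a low value. They report only what shows in the picture. A call takes as long as a camera call.
- bot.search_frame(picture, target): "box" ([left, top, right, bottom] in pixels, round what is visible of it).
- bot.trace(picture, target): "pixels" (480x640 bool, what is visible of it) and "box" ([left, top, right, bottom] in pixels, round what is visible of it).
- bot.pinpoint(picture, target): "pixel" ([column, row] in pixels: a listed point, or the origin of a listed thing).
The state is a dict: "time": time; "q": joint angles; "qd": joint speeds; "joint_efforts": joint torques, N m; "ee_pos": TCP position; "tcp_rot": TCP orientation; "wrist_force": force on the tool from outside, world axes, zero at the start; "torque": the same for the moment, N m; "opening": finger opening in m; "grasp_force": force on a finger pad.
Only numpy, scipy, OpenCV 4.12 (cv2) and the standard library are available. Lean on these libraries where they do the work, as an engineer would, in place of code of your own. Each camera call takes 0.05 s, during which the arm holds its last target. There are 200 camera calls.

## Working session

There is one attempt and no reset: what is moved stays moved. The work goes in short steps, Python scripts to look and compute and a tool call to move; the robot and the scene stay as the last step left them, time stands still between calls to the robot, and variables do not carry over. Pictures are saved under pics/ and viewed, at most 10 in all, crops included, and the job is handed in when it is done.

Besides the shell and the picture viewer there is one more tool, called after ">>>" as name(argument=value, ...), one argument or row to a line, values as JSON. play_rows: Moves the arm, as the interface text tells. Its arguments: {"type":"object","properties":{"targets":{"type":"array","items":{"type":"object","properties":{"grip":{"type":"number"},"linear":{"type":"array","items":{"type":"number"}},"delta_rot":{"type":"array","items":{"type":"number"}}}}},"force":{"type":"number"}},"required":["targets"]}

```bash
mkdir -p pics; cat > h.py <<'E'
import numpy as np, cv2
from workcell import bot
def ray(p,px,z=None):
    f=240/np.tan(np.radians(p["fov_y"]/2)); c,r=px
    T=np.linalg.inv(p["world_to_cam"])
    d=T[:3,:3]@np.array([(c-p["cx"])/f,-(r-p["cy"])/f,-1.]); o=T[:3,3]
    return o+d*((z-o[2])/d[2]) if z is not None else (o,d)
def pt(p,px):
    o,d=ray(p,px); return o+d*p["range_z"][int(round(px[1])),int(round(px[0]))]
def cloud(p,m):
    v,u=np.nonzero(m&(p["range_z"]>0)); f=240/np.tan(np.radians(p["fov_y"]/2)); z=p["range_z"][v,u]
    c=np.stack([(u-p["cx"])/f*z,-(v-p["cy"])/f*z,-z],1); T=np.linalg.inv(p["world_to_cam"])
    return c@T[:3,:3].T+T[:3,3]
def proj(p,X):
    f=240/np.tan(np.radians(p["fov_y"]/2)); c=p["world_to_cam"][:3]@np.r_[X,1]
    return [p["cx"]-f*c[0]/c[2], p["cy"]+f*c[1]/c[2]]
E
cat > a.py <<'E'
from h import *
np.set_printoptions(precision=3,suppress=True)
Z=dict(flask=None,flask_cap=.016,chamber=0,lid_hinge=.098,lid_handle=.113,timer=0,wash_bottle=0,mortar=0,vial_amber=0,vial_clear=0)
ims=[]
for n in("side","top"):
    p=bot.camera(n); ims.append(p["color"]); print(n,p["fov_y"],p["cx"],p["cy"],[k for k in p], np.linalg.inv(p["world_to_cam"])[:3,3])
    for t,z in Z.items():
        r=bot.pinpoint(p,t)
        for q in r[:2]: print(t,round(q["conf"],2),np.array(q["pixel"]), ray(p,q["pixel"],z if z is not None else .03))
    for t in("flask","chamber"):
        r=bot.trace(p,t)
        if r:
            c=cloud(p,r[0]["pixels"]); print(t,r[0]["conf"],r[0]["box"],np.percentile(c,[1,50,99],axis=0))
    cv2.imwrite(f"pics/{n}0.png",p["color"][:,:,::-1])
print(bot.get_obs())
E
python3 a.py
```

```text
side 52.700352605654416 319.36924800694317 233.80318698745634 ['color', 'range_z', 'fov_y', 'cx', 'cy', 'world_to_cam', 'shot'] [ 0.318 -0.808  0.73 ]
flask 0.57 [302.7 333.3] [ 0.482 -0.198  0.03 ]
chamber 0.66 [326. 246.] [0.617 0.087 0.   ]
lid_hinge 0.87 [371.4 208.1] [0.725 0.079 0.098]
lid_handle 0.7 [273.1 210.4] [0.493 0.107 0.113]
timer 0.84 [251.6 329.6] [ 0.393 -0.135  0.   ]
timer 0.23 [371.1 210.2] [0.784 0.208 0.   ]
wash_bottle 0.93 [298.  192.7] [0.613 0.346 0.   ]
mortar 0.83 [239. 203.] [0.442 0.335 0.   ]
vial_amber 0.62 [327.1 247.1] [0.618 0.082 0.   ]
vial_amber 0.59 [401.8 351.6] [ 0.66  -0.267  0.   ]
vial_clear 0.5 [417.9 371. ] [ 0.67  -0.317  0.   ]
flask 0.68 [273.2, 325.8, 314.0, 390.2] [[ 0.407 -0.3    0.002]
 [ 0.447 -0.244  0.04 ]
 [ 0.491 -0.205  0.068]]
chamber 0.64 [266.1, 174.4, 383.1, 273.8] [[ 0.489 -0.038  0.013]
 [ 0.605  0.001  0.129]
 [ 0.714  0.192  0.148]]
top 45.21886745570291 316.2015904677932 237.51869727804757 ['color', 'range_z', 'fov_y', 'cx', 'cy', 'world_to_cam', 'shot'] [ 0.329 -0.004  1.59 ]
flask 0.67 [395.7 275.9] [ 0.479 -0.206
[... 461 characters left out ...]
 284.1] [0.449 0.321 0.   ]
vial_amber 0.52 [417.  208.7] [ 0.672 -0.27   0.   ]
vial_clear 0.38 [433.7 205.4] [ 0.683 -0.317  0.   ]
chamber 0.68 [239.9, 176.7, 336.3, 271.6] [[ 0.491 -0.029  0.036]
 [ 0.615  0.084  0.129]
 [ 0.722  0.198  0.147]]
{'time': 1.3, 'q': array([70.417,  4.979, 10.078, 95.101,  0.   , 90.   ]), 'qd': array([-0.045,  0.006, -0.016,  0.096, -0.006, -0.033]), 'joint_efforts': array([  0.   , -52.01 ,  46.486,   0.002,  -0.   ,  -0.   ]), 'ee_pos': array([0.184, 0.518, 0.231]), 'tcp_rot': array([-179.999,   -0.   ,  160.417]), 'wrist_force': array([-0.167, -0.501,  0.976]), 'torque': array([-0.028, -0.04 ,  0.064]), 'grasp_force': 0.0, 'opening': 0.08543201539719449}
```

View pics/side0.png

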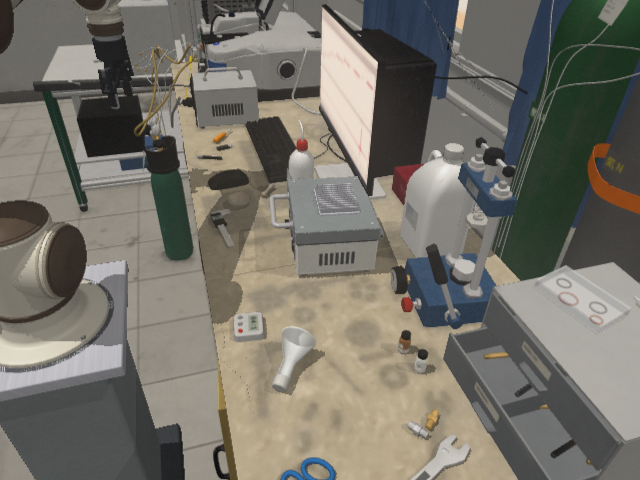

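View pics/top0.png

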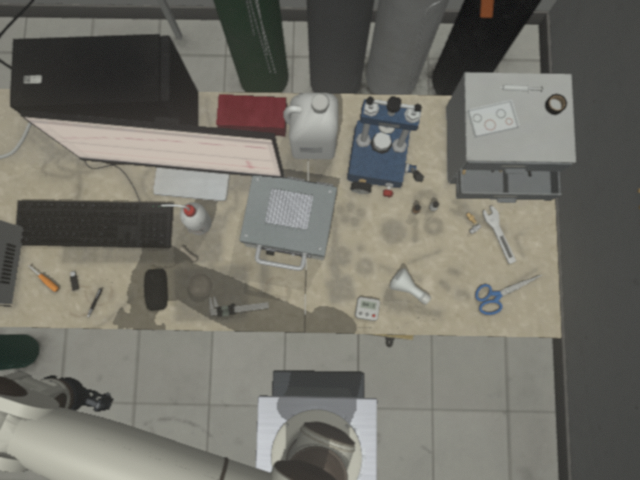

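The side view shows the flask lying with its base near (298,335) and cap near (283,382), and the handle at (280,210). The top view has the base near (402,277), the cap near (427,300) and the timer at (367,309). Next I fit the flask and chamber poses to the depth.

```bash
cat > fit.py <<'E'
from h import *
from scipy.optimize import least_squares
from scipy.spatial.transform import Rotation as R
np.set_printoptions(precision=4,suppress=True)
C=[];H=[]
for n in("side","top"):
    p=bot.camera(n); c=cloud(p,p["range_z"]>0)
    m=(c[:,0]>.39)&(c[:,0]<.54)&(c[:,1]>-.33)&(c[:,1]<-.165)&(c[:,2]>.006)&(c[:,2]<.09); C.append(c[m]); print(n,m.sum())
    m=(c[:,0]>.44)&(c[:,0]<.80)&(c[:,1]>-.08)&(c[:,1]<.25)&(c[:,2]>.118)&(c[:,2]<.16); H.append(c[m])
def res(v,P):
    d=np.array([np.cos(v[2])*np.cos(.1745),np.sin(v[2])*np.cos(.1745),-np.sin(.1745)])
    q=P-np.array([v[0],v[1],.0335]); s=q@d; r=np.linalg.norm(q-np.outer(s,d),axis=1)
    rad=np.interp(s,[0,89,89.1],[34,15,15]) if 0 else np.interp(s,[0,.012,.085,.109],[.034,.033,.015,.015])
    # signed distance to solid of revolution
    return np.maximum(np.maximum(r-rad,-s),s-.109)
for P in C+[np.vstack(C)]:
    f=least_squares(res,[.48,-.203,np.radians(-124)],args=(P,),loss="soft_l1",f_scale=.003)
    v=f.x; print(v[:2],np.degrees(v[2]),"rms",np.sqrt(np.mean(f.fun**2)),"cap",v[:2]+.0975*np.array([np.cos(v[2]),np.sin(v[2])]))
for P in H:
    print("lid rect",cv2.minAreaRect((P[:,:2]*1000).astype(np.float32)))
E
python3 fit.py
```

```text
side 1432
top 656
[ 0.4738 -0.2014] -124.66282988967662 rms 0.0050291834690977515 cap [ 0.4183 -0.2816]
[ 0.4777 -0.2038] -122.43740801083956 rms 0.009610003476254002 cap [ 0.4254 -0.2861]
[ 0.4746 -0.2018] -124.47445201734824 rms 0.0070140327547819755 cap [ 0.4194 -0.2821]
lid rect ((611.6509399414062, 119.60900115966797), (295.0443420410156, 245.6400604248047), 80.55287170410156)
lid rect ((614.1460571289062, 120.72956085205078), (292.5121765136719, 243.53268432617188), 80.8401870727539)
```

```bash
cat > r.py <<'E'
from h import *
from scipy.spatial.transform import Rotation as R
np.set_printoptions(precision=4,suppress=True)
def ori(zaz,tilt,yaz):
    "tool z at azimuth zaz tilted from down; y horizontal at azimuth yaz"
    a,t,b=np.radians([zaz,tilt,yaz]); z=np.array([np.sin(t)*np.cos(a),np.sin(t)*np.sin(a),-np.cos(t)])
    y=np.array([np.cos(b),np.sin(b),0]); return R.from_matrix(np.stack([np.cross(y,z),y,z],1))
def go(goal_rot,tcp,start=None):
    o=bot.get_obs(); S=start or R.from_euler("xyz",o["tcp_rot"],degrees=True)
    d=(goal_rot*S.inv()).as_rotvec(); print("t",o["time"],"pos",o["ee_pos"],"q",o["q"],"F",o["wrist_force"],"op",o["opening"],o["grasp_force"])
    print("lin cm",(np.array(tcp)-o["ee_pos"])*100,"rot",d)
    return S
E
python3 -c "
from r import *
g=ori(55.7,25,-34.3)
go(ori(55.7,0,-34.3),[.40,-.28,.20])
go(g,[.4,-.314,.097])
print((g*ori(55.7,0,-34.3).inv()).as_rotvec())
"
```

```text
t 1.4 pos [0.1844 0.5182 0.2313] q [70.4165  4.9776 10.0801 95.0986 -0.0023 90.0023] F [-0.4455  0.5904 -0.0572] op 0.08530191946794394 0.0
lin cm [ 21.5635 -79.8193  -3.1313] rot [ 0.      0.0001 -1.8276]
t 1.4 pos [0.1844 0.5182 0.2313] q [70.4165  4.9776 10.0801 95.0986 -0.0023 90.0023] F [-0.4455  0.5904 -0.0572] op 0.08530191946794394 0.0
lin cm [ 21.5635 -83.2193 -13.4313] rot [ 0.4778  0.1559 -1.7949]
[ 0.3605 -0.2459 -0.    ]
```

>>> play_rows(
  targets=[
    {"grip": 0,"linear": [21.6,-79.8,0],"delta_rot": [0,0,-1.8276]},
    {"grip": 0,"linear": [21.6,-79.8,0],"delta_rot": [0,0,-1.8276]},
    {"grip": 0,"linear": [21.6,-79.8,0],"delta_rot": [0,0,-1.8276]},
    {"grip": 0,"linear": [21.6,-79.8,0],"delta_rot": [0,0,-1.8276]},
    {"grip": 0,"linear": [21.6,-79.8,0],"delta_rot": [0,0,-1.8276]},
    {"grip": 0,"linear": [21.6,-79.8,0],"delta_rot": [0,0,-1.8276]},
    {"grip": 0,"linear": [21.6,-79.8,0],"delta_rot": [0,0,-1.8276]},
    {"grip": 0,"linear": [21.6,-79.8,0],"delta_rot": [0,0,-1.8276]},
    {"grip": 0,"linear": [21.6,-79.8,0],"delta_rot": [0,0,-1.8276]},
    {"grip": 0,"linear": [21.6,-79.8,0],"delta_rot": [0,0,-1.8276]},
  ],
)

```text
time: 2.4
ee_pos: [0.3146, 0.0354, 0.2317]
tcp_rot: [179.9, -0.0, 74.5]
wrist_force: [1.5, 0.9, -0.3]
opening: 0.0856
grasp_force: 0.0
```

```bash
python3 -c "
from r import *
go(ori(55.7,25,-34.3),[.40,-.314,.10])"
```

```text
t 2.4 pos [0.3146 0.0354 0.2317] q [  6.4186 -26.7085 -16.7035  99.909    0.0046 111.9635] F [ 1.4861  0.9324 -0.2956] op 0.08559508848293394 0.0
lin cm [  8.5444 -34.941  -13.1662] rot [ 0.3974 -0.183  -0.3218]
```

>>> play_rows(
  targets=[
    {"grip": 0,"linear": [8.5,-34.9,-3],"delta_rot": [0.3974,-0.183,-0.3218]},
    {"grip": 0,"linear": [8.5,-34.9,-3],"delta_rot": [0.3974,-0.183,-0.3218]},
    {"grip": 0,"linear": [8.5,-34.9,-3],"delta_rot": [0.3974,-0.183,-0.3218]},
    {"grip": 0,"linear": [8.5,-34.9,-6],"delta_rot": [0.3974,-0.183,-0.3218]},
    {"grip": 0,"linear": [8.5,-34.9,-13.2],"delta_rot": [0.3974,-0.183,-0.3218]},
    {"grip": 0,"linear": [8.5,-34.9,-13.2],"delta_rot": [0.3974,-0.183,-0.3218]},
    {"grip": 0,"linear": [8.5,-34.9,-13.2],"delta_rot": [0.3974,-0.183,-0.3218]},
    {"grip": 0,"linear": [8.5,-34.9,-13.2],"delta_rot": [0.3974,-0.183,-0.3218]},
    {"grip": 0,"linear": [8.5,-34.9,-13.2],"delta_rot": [0.3974,-0.183,-0.3218]},
    {"grip": 0,"linear": [8.5,-34.9,-13.2],"delta_rot": [0.3974,-0.183,-0.3218]},
  ],
)

```text
time: 3.4
ee_pos: [0.3992, -0.3144, 0.0952]
tcp_rot: [-179.8, -25.0, 55.8]
wrist_force: [-1.1, 0.3, 0.1]
opening: 0.0852
grasp_force: 0.0
```

```bash
python3 -c "
from r import *
go(ori(55.7,25,-34.3),[.4234,-.2796,.008])
ims=[]
p=bot.camera('side'); ims.append(p['color'][260:440,190:430]); print(proj(p,[.421,-.283,.016]))
p=bot.camera('top'); ims.append(p['color'][210:390,310:550]);print(proj(p,[.421,-.283,.016]))
cv2.imwrite('pics/c1.png',cv2.resize(np.vstack(ims)[:,:,::-1],None,fx=1.66,fy=1.66))"
```

```text
t 3.4 pos [ 0.3992 -0.3144  0.0952] q [-51.2776   5.1832  -7.8668  84.969   23.7549  71.1647] F [-1.0561  0.347   0.0764] op 0.08516183453964567 0.0
lin cm [ 2.4194  3.4764 -8.7212] rot [-0.0018 -0.0027 -0.0037]
[np.float64(281.9498739241225), np.float64(381.0930411080437)]
[np.float64(423.44897092041435), np.float64(298.1432615859983)]
```

View pics/c1.png

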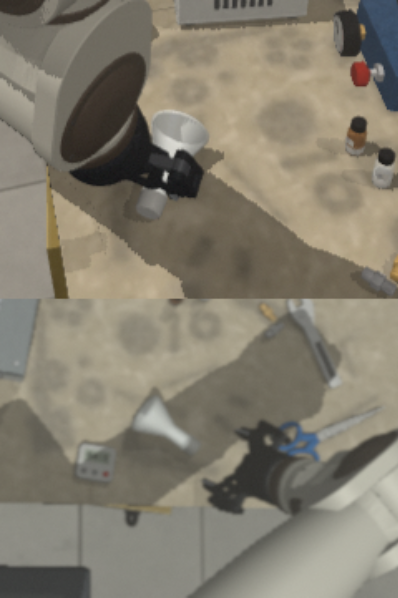

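The cap shows at about (281,382) in the side view and (424,297) in the top view, matching my estimate, and the open gripper is above it on the cap side. Descending and gripping.

>>> play_rows(
  targets=[
    {"grip": 0,"linear": [0.8,1.2,-3.0],"delta_rot": [0,0,0]},
    {"grip": 0,"linear": [1.6,2.4,-6.0],"delta_rot": [0,0,0]},
    {"grip": 0,"linear": [2.1,3.1,-7.7],"delta_rot": [0,0,0]},
    {"grip": 0,"linear": [2.4,3.5,-8.7],"delta_rot": [0,0,0]},
    {"grip": 0,"linear": [2.4,3.5,-8.7],"delta_rot": [0,0,0]},
    {"grip": 255,"linear": [2.4,3.5,-8.7],"delta_rot": [0,0,0]},
    {"grip": 255,"linear": [2.4,3.5,-8.7],"delta_rot": [0,0,0]},
    {"grip": 255,"linear": [2.4,3.5,-8.7],"delta_rot": [0,0,0]},
    {"grip": 255,"linear": [2.4,3.5,-8.7],"delta_rot": [0,0,0]},
    {"grip": 255,"linear": [2.4,3.5,-8.7],"delta_rot": [0,0,0]},
  ],
  force=35,
)

```text
time: 4.5
ee_pos: [0.424, -0.2773, 0.013]
tcp_rot: [179.8, -24.9, 56.1]
wrist_force: [-0.1, -1.9, 3.9]
opening: 0.0295
grasp_force: 33.4
```

>>> play_rows(
  targets=[
    {"grip": 255,"linear": [0,0,0],"delta_rot": [0,0,0]},
    {"grip": 255,"linear": [0,0,0],"delta_rot": [0,0,0]},
    {"grip": 255,"linear": [0,0,0],"delta_rot": [0,0,0]},
  ],
)

```text
time: 4.8
ee_pos: [0.424, -0.2773, 0.013]
tcp_rot: [179.8, -24.9, 56.1]
wrist_force: [-1.6, -2.9, 4.9]
opening: 0.0297
grasp_force: 33.6
```

>>> play_rows(
  targets=[
    {"grip": 120,"linear": [0,0,0],"delta_rot": [0,0,0]},
    {"grip": 120,"linear": [0,0,0],"delta_rot": [0,0,0]},
    {"grip": 120,"linear": [0,-0.1,-0.5],"delta_rot": [0,0,0]},
    {"grip": 120,"linear": [0,-0.1,-0.5],"delta_rot": [0,0,0]},
    {"grip": 255,"linear": [0,-0.1,-0.5],"delta_rot": [0,0,0]},
    {"grip": 255,"linear": [0,-0.1,-0.5],"delta_rot": [0,0,0]},
    {"grip": 255,"linear": [0,-0.1,-0.5],"delta_rot": [0,0,0]},
    {"grip": 255,"linear": [0,-0.1,-0.5],"delta_rot": [0,0,0]},
  ],
  force=40,
)

```text
time: 5.6
ee_pos: [0.4236, -0.2777, 0.0073]
tcp_rot: [179.9, -25.0, 56.1]
wrist_force: [-0.3, 0.2, 0.3]
opening: 0.0289
grasp_force: 37.4
```

>>> play_rows(
  targets=[
    {"grip": 255,"linear": [0,0,2],"delta_rot": [0,0,0]},
    {"grip": 255,"linear": [0,0,5],"delta_rot": [0,0,0]},
    {"grip": 255,"linear": [0,0,9],"delta_rot": [0,0,0]},
    {"grip": 255,"linear": [0,0,13],"delta_rot": [0,0,0]},
    {"grip": 255,"linear": [0,0,15],"delta_rot": [0,0,0]},
    {"grip": 255,"linear": [0,0,15],"delta_rot": [0,0,0]},
    {"grip": 255,"linear": [0,0,15],"delta_rot": [0,0,0]},
  ],
)

```text
time: 6.3
ee_pos: [0.4237, -0.2778, 0.1569]
tcp_rot: [179.9, -24.9, 56.1]
wrist_force: [0.3, -0.3, -1.2]
opening: 0.0286
grasp_force: 37.7
```

```bash
python3 -c "
from r import *
S=go(ori(-25,0,65),[.49,-.24,.21])
go(ori(-25,75,65),[.51,-.22,.2],ori(-25,0,65))
"
```

```text
t 6.3 pos [ 0.4237 -0.2778  0.1569] q [-46.6422   1.8738  -4.4159  89.466   24.3074  76.0663] F [ 0.3108 -0.3003 -1.2291] op 0.02858315302732398 37.74294136965182
lin cm [6.6336 3.7798 5.3077] rot [-0.476  -0.1307  1.6966]
t 6.3 pos [ 0.4237 -0.2778  0.1569] q [-46.6422   1.8738  -4.4159  89.466   24.3074  76.0663] F [ 0.3108 -0.3003 -1.2291] op 0.02858315302732398 37.74294136965182
lin cm [8.6336 5.7798 4.3077] rot [-0.5532 -1.1864  0.    ]
```

>>> play_rows(
  targets=[
    {"grip": 255,"linear": [6.6,3.8,5.3],"delta_rot": [-0.476,-0.1307,1.6966]},
    {"grip": 255,"linear": [6.6,3.8,5.3],"delta_rot": [-0.476,-0.1307,1.6966]},
    {"grip": 255,"linear": [6.6,3.8,5.3],"delta_rot": [-0.476,-0.1307,1.6966]},
    {"grip": 255,"linear": [6.6,3.8,5.3],"delta_rot": [-0.476,-0.1307,1.6966]},
    {"grip": 255,"linear": [6.6,3.8,5.3],"delta_rot": [-0.476,-0.1307,1.6966]},
    {"grip": 255,"linear": [6.6,3.8,5.3],"delta_rot": [-0.476,-0.1307,1.6966]},
    {"grip": 255,"linear": [6.6,3.8,5.3],"delta_rot": [-0.476,-0.1307,1.6966]},
    {"grip": 255,"linear": [6.6,3.8,5.3],"delta_rot": [-0.476,-0.1307,1.6966]},
    {"grip": 255,"linear": [6.6,3.8,5.3],"delta_rot": [-0.476,-0.1307,1.6966]},
    {"grip": 255,"linear": [6.6,3.8,5.3],"delta_rot": [-0.476,-0.1307,1.6966]},
  ],
)

```text
time: 7.3
ee_pos: [0.4894, -0.2395, 0.2081]
tcp_rot: [177.2, -3.3, 140.7]
wrist_force: [-0.3, 0.5, -0.3]
opening: 0.0287
grasp_force: 37.8
```

```bash
python3 -c "
from r import *
S=go(ori(-25,75,65),[.51,-.22,.2])
"
```

```text
t 7.3 pos [ 0.4894 -0.2395  0.2081] q [-27.8279   6.5333   9.0754  95.2029   3.3544  11.4543] F [-0.3489  0.5013 -0.3332] op 0.028738927889001436 37.812150577701686
lin cm [ 2.0613  1.9472 -0.8098] rot [-0.7636 -1.1359  0.1786]
```

>>> play_rows(
  targets=[
    {"grip": 255,"linear": [2.1,1.9,-0.8],"delta_rot": [-0.7636,-1.1359,0.1786]},
    {"grip": 255,"linear": [2.1,1.9,-0.8],"delta_rot": [-0.7636,-1.1359,0.1786]},
    {"grip": 255,"linear": [2.1,1.9,-0.8],"delta_rot": [-0.7636,-1.1359,0.1786]},
    {"grip": 255,"linear": [2.1,1.9,-0.8],"delta_rot": [-0.7636,-1.1359,0.1786]},
    {"grip": 255,"linear": [2.1,1.9,-0.8],"delta_rot": [-0.7636,-1.1359,0.1786]},
    {"grip": 255,"linear": [2.1,1.9,-0.8],"delta_rot": [-0.7636,-1.1359,0.1786]},
    {"grip": 255,"linear": [2.1,1.9,-0.8],"delta_rot": [-0.7636,-1.1359,0.1786]},
    {"grip": 255,"linear": [2.1,1.9,-0.8],"delta_rot": [-0.7636,-1.1359,0.1786]},
    {"grip": 255,"linear": [2.1,1.9,-0.8],"delta_rot": [-0.7636,-1.1359,0.1786]},
    {"grip": 255,"linear": [2.1,1.9,-0.8],"delta_rot": [-0.7636,-1.1359,0.1786]},
  ],
)

```text
time: 8.3
ee_pos: [0.5559, -0.2386, 0.2018]
tcp_rot: [179.0, 74.3, 154.0]
wrist_force: [-0.8, 0.7, -8.7]
opening: 0.029
grasp_force: 37.8
```

```bash
cat > up.py <<'E'
from r import *
go(ori(-25,75,65),[.51,-.22,.112])
p=bot.camera('side'); r=bot.trace(p,'flask')
for q in r[:2]: print(q['conf'],q['box'])
o=bot.get_obs()['ee_pos']
c=cloud(p,np.ones((480,640),bool)); m=(np.linalg.norm(c[:,:2]-o[:2],axis=1)<.09)&(c[:,2]<o[2]-.02)&(c[:,2]>.008); c=c[m]
# sections per height
for z in np.arange(.01,o[2],.012):
    s=c[abs(c[:,2]-z)<.006]
    if len(s)>8: print(round(z,3),len(s),np.percentile(s[:,:2],[3,50,97],axis=0).ravel())
u,v=map(int,proj(p,o)); cv2.imwrite('pics/u%d.png'%p['shot'],cv2.resize(p['color'][max(v-70,0):v+90,u-90:u+90,::-1],None,fx=3,fy=3)); print('pics/u%d.png'%p['shot'])
E
python3 up.py
```

```text
t 8.3 pos [ 0.5559 -0.2386  0.2018] q [-21.7726 -48.342  -65.8188  -1.7742  -3.0867   1.1443] F [-0.7719  0.7476 -8.6912] op 0.02903773155936176 37.762012727034744
lin cm [-4.5876  1.8551 -8.9785] rot [-0.0092 -0.0088  0.0009]
0.61 [323.3, 254.0, 356.6, 320.6]
0.47 [234.3, 312.4, 261.9, 340.2]
0.118 179 [ 0.5102 -0.2652  0.5337 -0.258   0.5725 -0.2266]
0.13 283 [ 0.5128 -0.2624  0.5329 -0.2533  0.5694 -0.2207]
0.142 254 [ 0.5183 -0.2578  0.5348 -0.2495  0.5663 -0.2227]
0.154 189 [ 0.5235 -0.2527  0.5377 -0.2454  0.5611 -0.2244]
0.166 125 [ 0.5288 -0.2475  0.538  -0.2422  0.557  -0.2277]
0.178 74 [ 0.532  -0.2459  0.5408 -0.2423  0.5547 -0.2346]
pics/u7.png
```

```bash
cat > fk.py <<'E'
import numpy as np
from scipy.optimize import least_squares
D=[(4.978,10.08,95.099,.5501,.2313),(-26.7085,-16.7035,99.909,.3166,.2317),(-48.342,-65.8188,-1.7742,.6049,.2018)]
D2=[(5.1832,-7.8668,84.969,23.7549,np.array([.3992,-.3144,.0952]),-51.2776),(1.8738,-4.4159,89.466,24.3074,np.array([.4237,-.2778,.1569]),-46.6422),(6.5333,9.0754,95.2029,3.3544,np.array([.4894,-.2395,.2081]),-27.8279)]
def fk(v,q2,q3,q4,q5=0):
    a1,h,L2,e2,L3,e3,Lt=v[:7]; r=np.radians; a=r(q2); b=r(q2-q3); c=r(q2-q3+q4); s=r(q5)
    x=a1+L2*np.sin(a)+e2*np.cos(a)+L3*np.cos(b)+e3*np.sin(b)+Lt*np.cos(s)*np.cos(c)
    z=h+L2*np.cos(a)-e2*np.sin(a)-L3*np.sin(b)+e3*np.cos(b)-Lt*np.cos(s)*np.sin(c)
    return x,z
def res(v):
    o=[]
    for d in D: x,z=fk(v,*d[:3]); o+=[x-d[3],z-d[4]]
    for q2,q3,q4,q5,p,q1 in D2:
        x,z=fk(v,q2,q3,q4,q5); t=np.radians(q1); rr=p[0]*np.cos(t)+p[1]*np.sin(t); w=-p[0]*np.sin(t)+p[1]*np.cos(t)
        o+=[x-rr,z-p[2],w-v[7]*v[6]*np.sin(np.radians(q5))]
    return np.r_[o,.002*(v-v0)]
v0=np.array([.05,.3,.45,0,.4,.0,.25,1.])
f=least_squares(res,v0); V=f.x
if __name__=="__main__":
    np.set_printoptions(precision=4,suppress=True); print(V); print(f.fun*1000)
    for T in(65,70,75,80):
        for R in(.56,.6,.64,.68,.72):
            best=None
            g=lambda q:np.array(fk(V,q[0],q[1],90-T-q[0]+q[1]))-[R,.105]
            for s in([-30,-50],[0,-20],[20,0]):
                k=least_squares(g,s)
                if np.abs(k.fun).max()<1e-4: best=k.x
            print(T,R,best, None if best is None else 90-T-best[0]+best[1])
E
python3 fk.py
```

```text
[-0.0359  0.1687  0.4221  0.0075  0.5474  0.0288  0.4376  0.6513]
[ 0.849  -3.0071 -0.6337  3.2941  0.96   -2.2883 -1.3566  1.0015 -0.0287
 -0.1513  5.2553  0.023   0.333  -4.255  -0.0185 -0.1718 -0.2626 -0.0559
  0.0151  0.2949  0.0576  0.3752 -0.6974]
65 0.56 [-52.5034 -70.4918] 7.011685875620785
65 0.6 [-40.7379 -65.5392] 0.1987213121924185
65 0.64 [-31.1021 -60.55  ] -4.4479602297185465
65 0.68 [-22.9406 -55.5062] -7.565616014113964
65 0.72 [-15.8219 -50.3913] -9.569366571341163
70 0.56 [-54.0115 -74.8862] -0.8747453179925202
70 0.6 [-40.4587 -69.4422] -8.98353408874469
70 0.64 [-30.0242 -64.146 ] -14.121815003808265
70 0.68 [-21.5199 -58.8984] -17.378463480107627
70 0.72 [-14.2851 -53.6457] -19.360615313059007
75 0.56 [-53.2032 -78.6594] -10.45619990651312
75 0.6 [-37.8496 -72.5966] -19.74703767278369
75 0.64 [-26.9241 -66.9711] -25.046930129086967
75 0.68 [-18.3738 -61.5225] -28.148637113012242
75 0.72 [-11.2617 -56.1396] -29.877970157881048
80 0.56 [-48.1277 -81.2546] -23.12688558864742
80 0.6 [-31.9998 -74.6408] -32.64105558975551
80 0.64 [-21.366 -68.774] -37.40799395175608
80 0.68 [-13.2881 -63.192 ] -39.90391668875092
80 0.72 [ -6.6492 -57.7288] -41.07952592089438
```

View pics/u7.png

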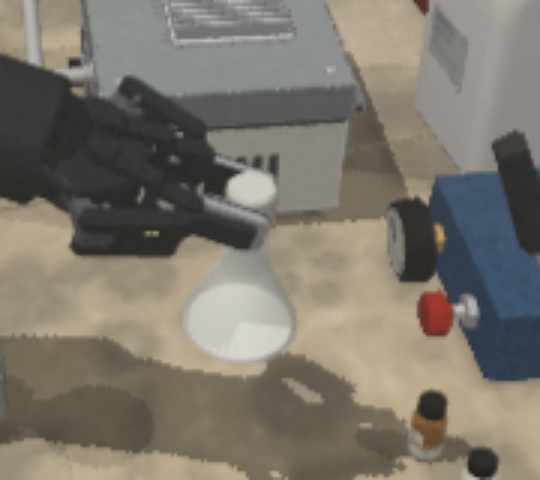

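The crop shows the flask hanging upright from the fingers. The arm is at the edge of its joint range, though, so I'll turn the tool towards +x and place the flask farther out, at about (0.60, -0.17).

```bash
python3 -c "
from r import *
go(ori(3,75,93),[.61,-.17,.16])"
```

```text
t 8.4 pos [ 0.5559 -0.2388  0.204 ] q [-21.7879 -48.4659 -65.7307  -1.7009  -3.1002   1.1961] F [ 0.4413  0.2916 -1.1361] op 0.02863991037993558 37.70268449028663
lin cm [ 5.4102  6.8806 -4.3979] rot [-0.0074 -0.0083  0.4903]
```

>>> play_rows(
  targets=[
    {"grip": 255,"linear": [3,2,0],"delta_rot": [0,0,0]},
    {"grip": 255,"linear": [5.4,6.9,0],"delta_rot": [-0.0074,-0.0083,0.4903]},
    {"grip": 255,"linear": [5.4,6.9,0],"delta_rot": [-0.0074,-0.0083,0.4903]},
    {"grip": 255,"linear": [5.4,6.9,0],"delta_rot": [-0.0074,-0.0083,0.4903]},
    {"grip": 255,"linear": [5.4,6.9,0],"delta_rot": [-0.0074,-0.0083,0.4903]},
    {"grip": 255,"linear": [5.4,6.9,-2],"delta_rot": [-0.0074,-0.0083,0.4903]},
    {"grip": 255,"linear": [5.4,6.9,-4.4],"delta_rot": [-0.0074,-0.0083,0.4903]},
    {"grip": 255,"linear": [5.4,6.9,-4.4],"delta_rot": [-0.0074,-0.0083,0.4903]},
  ],
)

```text
time: 9.2
ee_pos: [0.6069, -0.1685, 0.1496]
tcp_rot: [178.4, 74.1, -178.6]
wrist_force: [-0.8, 1.6, -1.2]
opening: 0.0291
grasp_force: 37.8
```

```bash
python3 up.py
```

```text
t 9.2 pos [ 0.6069 -0.1685  0.1496] q [-28.8041 -30.5485 -63.0707 -14.0169  30.5237  -9.2006] F [-0.7802  1.6108 -1.2099] op 0.02911417560584377 37.84506403240812
lin cm [-9.6878 -5.1498 -3.7587] rot [-0.0104 -0.0136 -0.4878]
0.78 [334.0, 252.7, 367.6, 310.3]
0.034 20 [ 0.6942 -0.1948  0.6958 -0.185   0.6979 -0.1722]
0.046 17 [ 0.6954 -0.1916  0.6963 -0.1824  0.6981 -0.1727]
0.07 217 [ 0.559  -0.2006  0.5814 -0.1926  0.6199 -0.1599]
0.082 231 [ 0.5633 -0.1952  0.5806 -0.1869  0.6174 -0.1571]
0.094 179 [ 0.5687 -0.1908  0.5837 -0.184   0.6122 -0.1628]
0.106 119 [ 0.5753 -0.1859  0.5897 -0.1801  0.6079 -0.1701]
0.118 74 [ 0.5804 -0.1815  0.5889 -0.1774  0.6039 -0.1698]
0.13 41 [ 0.5824 -0.1811  0.5899 -0.1784  0.5997 -0.172 ]
pics/u8.png
```

```bash
cat > f2.py <<'E'
from r import *
from scipy.optimize import least_squares
def fit(P,o):
    def res(v):
        d=np.array([v[3],v[4],1]); d/=np.linalg.norm(d)
        q=P-v[:3]; s=q@d; r=np.linalg.norm(q-np.outer(s,d),axis=1)
        rad=np.interp(s,[0,.012,.085,.109],[.034,.033,.015,.015]); return np.maximum(np.maximum(r-rad,-s),s-.109)
    f=least_squares(res,[o[0]-.01,o[1],max(o[2]-.095,0),0,0],loss="soft_l1",f_scale=.003); return f.x,np.sqrt(np.mean(f.fun**2))
if __name__=="__main__":
    p=bot.camera('side'); o=bot.get_obs()['ee_pos']; P=cloud(p,bot.trace(p,'flask')[0]['pixels'])
    P=P[np.linalg.norm(P[:,:2]-o[:2],axis=1)<.08]; P=P[P[:,2]>.005]
    print(o,len(P),fit(P,o))
E
python3 f2.py
```

```text
[ 0.6091 -0.1692  0.1578] 1003 (array([ 0.5953, -0.1649,  0.0645,  0.0458,  0.0559]), np.float64(0.0037098841172776447))
```

View pics/u8.png

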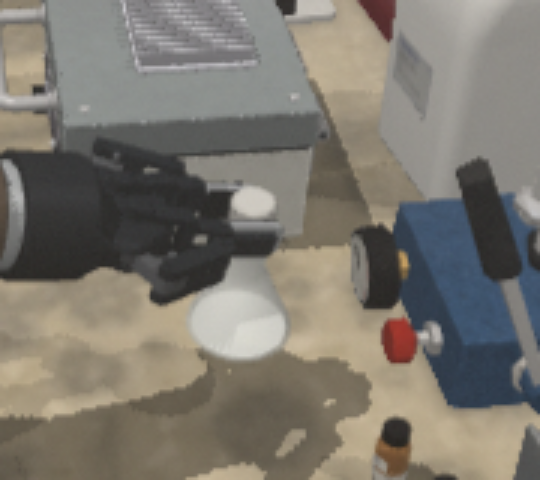

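```bash
cat > ik.py <<'E'
import numpy as np
from scipy.optimize import least_squares
D=[(70.417,4.978,10.08,95.099,0,.1844,.5182,.2313),(6.4186,-26.7085,-16.7035,99.909,0,.3146,.0354,.2317),(-21.788,-48.466,-65.731,-1.70,-3.10,.5559,-.2388,.204),
(-51.2776,5.1832,-7.8668,84.969,23.7549,.3992,-.3144,.0952),(-46.6422,1.8738,-4.4159,89.466,24.3074,.4237,-.2778,.1569),(-27.8279,6.5333,9.0754,95.2029,3.3544,.4894,-.2395,.2081),(-28.8041,-30.5485,-63.0707,-14.0169,30.5237,.6069,-.1685,.1496)]
def fk(v,q):
    a1,h,L2,e2,L3,e3,A,B=v; q1,q2,q3,q4,s=np.radians(q[:5]); a=q2; b=q2-q3; c=b+q4
    m=A+B*np.cos(s)
    x=a1+L2*np.sin(a)+e2*np.cos(a)+L3*np.cos(b)+e3*np.sin(b)+m*np.cos(c); z=h+L2*np.cos(a)-e2*np.sin(a)-L3*np.sin(b)+e3*np.cos(b)-m*np.sin(c)
    w=B*np.sin(s); t=np.array([np.cos(s)*np.cos(c),np.sin(s),-np.cos(s)*np.sin(c)])
    C,S=np.cos(q1),np.sin(q1); return np.array([x*C-w*S,x*S+w*C,z]),np.array([t[0]*C-t[1]*S,t[0]*S+t[1]*C,t[2]])
v0=np.array([.0,.25,.42,0,.5,.0,.15,.28])
f=least_squares(lambda v:np.r_[np.ravel([fk(v,d)[0]-d[5:] for d in D]),.001*(v-v0)],v0); V=f.x
def ik(tcp,az,tilt,s0=(-25,-25,-60,-20,30)):
    a,t=np.radians([az,tilt]); zt=np.array([np.sin(t)*np.cos(a),np.sin(t)*np.sin(a),-np.cos(t)])
    k=least_squares(lambda q:np.r_[fk(V,q)[0]-tcp,.3*(fk(V,q)[1]-zt)],s0); return k.x,np.abs(k.fun).max()
if __name__=="__main__":
    np.set_printoptions(precision=3,suppress=True); print(V,np.abs(f.fun[:21]).max())
    for tcp in([.609,-.169,.095],[.63,-.169,.095]):
        for az in(3,10,18,26): print(tcp,az,*ik(tcp,az,75))
E
python3 ik.py
```

```text
[-0.     0.16   0.42   0.     0.519  0.036  0.144  0.285] 4.405001856933044e-05
[0.609, -0.169, 0.095] 3 [-28.766 -20.877 -65.739 -27.369  30.565] 4.210450266217691e-08
[0.609, -0.169, 0.095] 10 [-32.686 -17.335 -62.555 -25.192  40.91 ] 1.0002640427053677e-07
[0.609, -0.169, 0.095] 18 [-36.197 -12.929 -57.821 -20.283  51.573] 4.369094818157393e-07
[0.609, -0.169, 0.095] 26 [-38.701  -8.306 -51.71  -11.315  60.842] 2.395701248492088e-09
[0.63, -0.169, 0.095] 3 [-27.317 -16.963 -63.283 -29.076  29.182] 4.275350717897197e-08
[0.63, -0.169, 0.095] 10 [-31.136 -13.864 -60.25  -26.802  39.452] 3.773966261721995e-08
[0.63, -0.169, 0.095] 18 [-34.608  -9.898 -55.705 -21.997  50.124] 4.5090728073571285e-07
[0.63, -0.169, 0.095] 26 [-37.133  -5.666 -49.845 -13.516  59.504] 5.700744321046614e-10
```

>>> play_rows(
  targets=[
    {"grip": 255,"linear": [0,0,0],"delta_rot": [0,0,0.16]},
    {"grip": 255,"linear": [0,0,0],"delta_rot": [0,0,0.16]},
    {"grip": 255,"linear": [0,0,-2],"delta_rot": [0,0,0.16]},
    {"grip": 255,"linear": [0,0,-4],"delta_rot": [0,0,0.16]},
    {"grip": 255,"linear": [0,0,-5.2],"delta_rot": [0,0,0.16]},
    {"grip": 255,"linear": [0,0,-5.7],"delta_rot": [0,0,0.16]},
    {"grip": 255,"linear": [0,0,-5.7],"delta_rot": [0,0,0.16]},
    {"grip": 255,"linear": [0,0,-5.7],"delta_rot": [0,0,0.16]},
  ],
)

```text
time: 10.2
ee_pos: [0.6098, -0.1697, 0.1027]
tcp_rot: [-179.8, 74.8, -167.7]
wrist_force: [-0.3, 0.2, -0.3]
opening: 0.029
grasp_force: 37.9
```

```bash
python3 f2.py; python3 -c "
from r import *
o=bot.get_obs();print(o['q'],o['wrist_force'],o['tcp_rot'])"
```

```text
[ 0.6099 -0.1698  0.1029] 835 (array([ 0.5964, -0.1672,  0.0123, -0.0015,  0.0418]), np.float64(0.0028725349976621113))
[-33.7216 -17.3897 -60.9455 -22.3253  43.8273 -15.1371] [ 0.2086  0.3096 -0.2649] [-179.7053   74.8559 -167.5761]
```

>>> play_rows(
  targets=[
    {"grip": 255,"linear": [0,0,-0.3],"delta_rot": [0,0,0]},
    {"grip": 255,"linear": [0,0,-0.5],"delta_rot": [0,0,0]},
    {"grip": 255,"linear": [0,0,-0.6],"delta_rot": [0,0,0]},
    {"grip": 255,"linear": [0,0,-0.7],"delta_rot": [0,0,0]},
    {"grip": 255,"linear": [0,0,-0.7],"delta_rot": [0,0,0]},
  ],
)

```text
time: 10.8
ee_pos: [0.6093, -0.1695, 0.0941]
tcp_rot: [179.9, 74.8, -167.9]
wrist_force: [0.3, 0.2, -0.6]
opening: 0.0289
grasp_force: 37.9
```

>>> play_rows(
  targets=[
    {"grip": 255,"linear": [0,0,-0.1],"delta_rot": [0,0,0]},
    {"grip": 255,"linear": [0,0,-0.2],"delta_rot": [0,0,0]},
    {"grip": 255,"linear": [0,0,-0.2],"delta_rot": [0,0,0]},
    {"grip": 255,"linear": [0,0,-0.2],"delta_rot": [0,0,0]},
  ],
)

```text
time: 11.2
ee_pos: [0.6094, -0.1695, 0.0923]
tcp_rot: [180.0, 74.8, -167.9]
wrist_force: [-0.3, 0.4, -0.9]
opening: 0.0289
grasp_force: 37.9
```

>>> play_rows(
  targets=[
    {"grip": 255,"linear": [0,0,-0.1],"delta_rot": [0,0,0]},
    {"grip": 255,"linear": [0,0,-0.2],"delta_rot": [0,0,0]},
    {"grip": 255,"linear": [0,0,-0.2],"delta_rot": [0,0,0]},
  ],
)

```text
time: 11.5
ee_pos: [0.6096, -0.1696, 0.0909]
tcp_rot: [-179.9, 74.8, -167.7]
wrist_force: [-0.1, 0.4, 2.1]
opening: 0.0288
grasp_force: 38.2
```

```bash
sed -i 's/-70,0):v+90,u-90:u+90/-70,0):v+90,u-90:u+90/' up.py; python3 f2.py; python3 up.py | tail -4
```

```text
[ 0.6096 -0.1695  0.0909] 0 (array([ 0.5996, -0.1695,  0.    ,  0.    ,  0.    ]), np.float64(nan))
0.046 112 [ 0.5826 -0.1907  0.6003 -0.1853  0.6981 -0.1764]
0.058 47 [ 0.5895 -0.1862  0.5975 -0.1822  0.6077 -0.1769]
0.07 13 [ 0.5929 -0.1848  0.5966 -0.1821  0.6057 -0.1785]
pics/u12.png
  return _methods._mean(a, axis=axis, dtype=dtype,
  ret = ret.dtype.type(ret / rcount)
```

>>> play_rows(
  targets=[
    {"grip": 255,"linear": [0,0,-0.1],"delta_rot": [0,0,0]},
    {"grip": 255,"linear": [0,0,-0.1],"delta_rot": [0,0,0]},
    {"grip": 140,"linear": [0,0,-0.1],"delta_rot": [0,0,0]},
    {"grip": 110,"linear": [0,0,-0.1],"delta_rot": [0,0,0]},
    {"grip": 80,"linear": [0,0,-0.1],"delta_rot": [0,0,0]},
    {"grip": 80,"linear": [0,0,-0.1],"delta_rot": [0,0,0]},
    {"grip": 80,"linear": [0,0,-0.1],"delta_rot": [0,0,0]},
  ],
)

```text
time: 12.4
ee_pos: [0.6093, -0.1695, 0.0892]
tcp_rot: [180.0, 74.8, -167.9]
wrist_force: [0.4, 1.1, 0.8]
opening: 0.0589
grasp_force: 0.0
```

```bash
python3 up.py | tail -9
```

```text
t 12.4 pos [ 0.6093 -0.1695  0.0892] q [-33.7399 -15.3007 -61.3685 -24.6993  43.8642 -15.1563] F [0.3602 1.0735 0.824 ] op 0.05894535168739764 0.0
lin cm [-9.9315 -5.0516  2.2811] rot [-0.0007 -0.004  -0.6486]
0.86 [337.8, 278.3, 370.6, 331.5]
0.48 [269.8, 177.8, 382.4, 270.7]
0.01 138 [ 0.5641 -0.2034  0.5863 -0.196   0.6254 -0.1747]
0.022 179 [ 0.5697 -0.2007  0.5931 -0.1931  0.6723 -0.1785]
0.034 134 [ 0.5804 -0.1953  0.6032 -0.1892  0.6978 -0.1731]
0.046 75 [ 0.5928 -0.1915  0.607  -0.1844  0.6979 -0.1719]
pics/u13.png
```

View pics/u13.png

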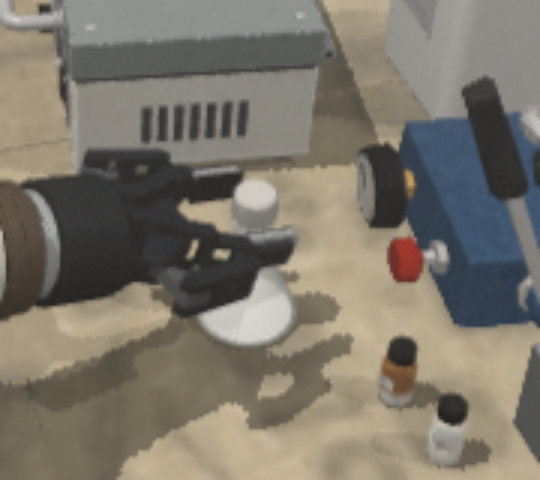

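The flask stands upright with the fingers open around its cap, at crop (255,203). Next I'll lift the gripper off vertically and measure the handle.

>>> play_rows(
  targets=[
    {"grip": 70,"linear": [0,0,1.5],"delta_rot": [0,0,0]},
    {"grip": 70,"linear": [0,0,4],"delta_rot": [0,0,0]},
    {"grip": 70,"linear": [0,0,8],"delta_rot": [0,0,0]},
    {"grip": 70,"linear": [0,0,12],"delta_rot": [0,0,0]},
    {"grip": 70,"linear": [0,0,16],"delta_rot": [0,0,0]},
    {"grip": 70,"linear": [0,0,18],"delta_rot": [0,0,0]},
    {"grip": 70,"linear": [0,0,18],"delta_rot": [0,0,0]},
  ],
)

```text
time: 13.2
ee_pos: [0.61, -0.1699, 0.2752]
tcp_rot: [-178.8, 75.1, -166.7]
wrist_force: [-0.4, 0.4, 0.1]
opening: 0.062
grasp_force: 0.0
```

```bash
cat > lid.py <<'E'
from r import *
from ik import ik
p=bot.camera('side'); P=cloud(p,bot.trace(p,'flask')[0]['pixels']); P=P[P[:,2]>.005]
from f2 import fit; print("flask",fit(P,np.array([.605,-.17,.09])))
for n in('side','top'):
    if n=='top': p=bot.camera(n)
    for t,z in(('lid_handle',.113),('lid_hinge',.098),('chamber',0)):
        for q in bot.pinpoint(p,t)[:1]: print(n,t,q['conf'],q['pixel'],ray(p,q['pixel'],z))
    c=cloud(p,np.ones((480,640),bool))
    m=(c[:,2]>.105)&(c[:,2]<.123)&(c[:,0]>.46)&(c[:,0]<.505)&(c[:,1]>.04)&(c[:,1]<.17); b=c[m]
    print("bar",len(b),b.mean(0),np.percentile(b,[2,98],axis=0).ravel(), "slope dx/dy",np.polyfit(b[:,1],b[:,0],1) if len(b)>10 else 0)
    m=(abs(c[:,2]-.13)<.004)&(c[:,0]>.5)&(c[:,0]<.72)&(c[:,1]>-.05)&(c[:,1]<.23); l=c[m]
    print("lid",len(l),cv2.minAreaRect((l[:,:2]*1000).astype(np.float32)))
print(bot.get_obs()['q'],bot.get_obs()['ee_pos'])
hz=np.array([.722,.075]); f=np.array([-.992,.125])
for T in(20,35,50):
    for a in(0,.5,1.1):
        d=.233*np.cos(a)-.015*np.sin(a); H=np.r_[hz+f*d,.098+.233*np.sin(a)+.015*np.cos(a)]
        t=np.radians(T); z=np.r_[-f*np.sin(t),-np.cos(t)]
        print(T,a,H,*ik(H+.015*z,-7.2,T,(10,10,0,70,-10)))
E
python3 lid.py
```

```text
flask (array([ 0.5978, -0.1661, -0.0004,  0.0044,  0.008 ]), np.float64(0.0032183689183182054))
side lid_hinge 0.61 [371.2, 210.9] [0.7204 0.0683 0.098 ]
side chamber 0.95 [325.8, 246.7] [0.6159 0.0843 0.    ]lid.py:11: RuntimeWarning: Mean of empty slice.
  print("bar",len(b),b.mean(0),np.percentile(b,[2,98],axis=0).ravel(), "slope dx/dy",np.polyfit(b[:,1],b[:,0],1) if len(b)>10 else 0)
  ret = um.true_divide(
Traceback (most recent call last):
  File "lid.py", line 11, in <module>
    print("bar",len(b),b.mean(0),np.percentile(b,[2,98],axis=0).ravel(), "slope dx/dy",np.polyfit(b[:,1],b[:,0],1) if len(b)>10 else 0)
                                 ~~~~~~~~~~~~~^^^^^^^^^^^^^^^^^
IndexError: index -1 is out of bounds for axis 0 with size 0
```

Flask upright (base z≈0, tilt under 1°). Fixing the script for occluded views.

```bash
sed -i 's/^    print("bar"/    if len(b)>10: print("bar"/; s/^    print("lid"/    if len(l)>10: print("lid"/' lid.py; python3 lid.py
```

```text
flask (array([ 0.5977, -0.1662, -0.0006,  0.0036,  0.0067]), np.float64(0.0032354380809003496))
side lid_hinge 0.57 [371.7, 209.7] [0.7234 0.0728 0.098 ]
side chamber 0.95 [328.6, 247.8] [0.6212 0.0783 0.    ]
lid 1098 ((624.1500244140625, 83.52442169189453), (228.87034606933594, 183.75025939941406), 81.74071502685547)
top lid_handle 0.8 [280.6, 262.8] [0.4993 0.1011 0.113 ]
top lid_hinge 0.79 [294.2, 179.5] [0.725  0.0724 0.098 ]
top chamber 0.72 [191.6, 222.1] [0.6227 0.3628 0.    ]
bar 220 [0.4939 0.0958 0.1158] [0.4832 0.0416 0.1091 0.5044 0.1594 0.1215] slope dx/dy [0.0978 0.4846]
lid 4105 ((623.2032470703125, 84.31080627441406), (223.45977783203125, 191.05718994140625), 80.71275329589844)
[-33.7411 -33.5866 -50.1516   4.7903  43.8685 -15.1551] [ 0.6094 -0.1695  0.2693]
20 0 [0.4909 0.1041 0.113 ] [ 16.1615 -20.593  -30.0568  62.06    -7.7946] 2.131355647527755e-10
20 0.5 [0.5263 0.0997 0.2229] [ 14.3544 -15.9337 -14.4753  72.7565  -7.2185] 7.742362306828454e-12
20 1.1 [0.6304 0.0865 0.3125] [10.3205 -0.6974  8.9378 80.4941 -5.9099] 1.5509260542501124e-12
35 0 [0.4909 0.1041 0.113 ] [ 20.1201 -33.9441 -43.6459  48.4123 -15.263 ] 1.6484974829644727e-08
35 0.5 [0.5263 0.0997 0.2229] [ 17.7206 -29.1704 -28.8496  57.9047 -13.9859] 1.0156097074442982e-09
35 1.1 [0.6304 0.0865 0.3125] [ 12.5292 -14.2986  -8.6475  62.262  -11.1644] 6.282132745116797e-07
50 0 [0.4909 0.1041 0.113 ] [ 24.4784 -46.6336 -57.3108  33.919  -23.7213] 1.682093242472149e-09
50 0.5 [0.5263 0.0997 0.2229] [ 21.3621 -41.6452 -43.1868  42.1508 -21.4848] 3.7122739326989063e-09
50 1.1 [0.6304 0.0865 0.3125] [ 14.8152 -26.159  -25.093   43.2141 -16.6876] 1.687490597812591e-07
```

```bash
cat > pre.py <<'E'
from r import *
from ik import ik
yaw,T=np.radians(-8.3),np.radians(30)
fw=np.array([np.cos(yaw),np.sin(yaw),0]); zt=np.sin(T)*fw+[0,0,-np.cos(T)]; yt=np.cos(T)*fw+[0,0,np.sin(T)]
G=R.from_matrix(np.stack([np.cross(yt,zt),yt,zt],1))
H=np.array([.4925,.103,.113]); hinge=H+.233*fw; hinge[2]=.098
if __name__=="__main__":
    for back in(-.10,-.05,0): print(H+(.015+back)*zt,*ik(H+(.015+back)*zt,-8.3,30,(10,-20,-30,60,-10)))
    go(G,H+(.015-.10)*zt)
E
python3 pre.py
```

```text
[0.4504 0.1091 0.1866] [ 22.7419 -35.6594 -32.8596  66.4796 -14.9414] 5.745345476371178e-07
[0.4752 0.1055 0.1433] [ 20.6735 -32.858  -36.177   59.8831 -14.0166] 6.701839273537402e-08
[0.4999 0.1019 0.1   ] [ 18.8436 -29.0795 -38.7979  53.0892 -13.1859] 9.104824369443597e-09
t 13.9 pos [ 0.6094 -0.1695  0.2693] q [-33.7411 -33.5866 -50.1516   4.7903  43.8685 -15.1551] F [ 0.3969 -1.1569 -0.6455] op 0.06194254345941469 0.0
lin cm [-15.8951  27.8669  -8.2675] rot [ 1.2944  0.6771 -1.2711]
```

>>> play_rows(
  targets=[
    {"grip": 150,"linear": [-3,5,2],"delta_rot": [0.1294,0.0677,-0.1271]},
    {"grip": 150,"linear": [-15.9,27.9,0],"delta_rot": [1.2944,0.6771,-1.2711]},
    {"grip": 150,"linear": [-15.9,27.9,0],"delta_rot": [1.2944,0.6771,-1.2711]},
    {"grip": 150,"linear": [-15.9,27.9,0],"delta_rot": [1.2944,0.6771,-1.2711]},
    {"grip": 150,"linear": [-15.9,27.9,0],"delta_rot": [1.2944,0.6771,-1.2711]},
    {"grip": 150,"linear": [-15.9,27.9,0],"delta_rot": [1.2944,0.6771,-1.2711]},
    {"grip": 150,"linear": [-15.9,27.9,0],"delta_rot": [1.2944,0.6771,-1.2711]},
    {"grip": 150,"linear": [-15.9,27.9,0],"delta_rot": [1.2944,0.6771,-1.2711]},
    {"grip": 150,"linear": [-15.9,27.9,0],"delta_rot": [1.2944,0.6771,-1.2711]},
    {"grip": 150,"linear": [-15.9,27.9,0],"delta_rot": [1.2944,0.6771,-1.2711]},
  ],
)

```text
time: 14.9
ee_pos: [0.4483, 0.1121, 0.2701]
tcp_rot: [141.1, 18.9, 100.9]
wrist_force: [0.5, 0.2, -0.3]
opening: 0.0354
grasp_force: 0.0
```

```bash
python3 pre.py | tail -2
```

```text
t 14.9 pos [0.4483 0.1121 0.2701] q [ 29.9067 -43.0167 -32.3593  65.8993 -26.3092  93.9633] F [ 0.4867  0.2168 -0.3107] op 0.035384363144516526 0.0
lin cm [ 0.2159 -0.299  -8.3523] rot [ 0.3274  0.1618 -0.3561]
```

>>> play_rows(
  targets=[
    {"grip": 150,"linear": [0.2,-0.3,-4],"delta_rot": [0.3274,0.1618,-0.3561]},
    {"grip": 150,"linear": [0.2,-0.3,-8.4],"delta_rot": [0.3274,0.1618,-0.3561]},
    {"grip": 150,"linear": [0.2,-0.3,-8.4],"delta_rot": [0.3274,0.1618,-0.3561]},
    {"grip": 150,"linear": [0.2,-0.3,-8.4],"delta_rot": [0.3274,0.1618,-0.3561]},
    {"grip": 150,"linear": [0.2,-0.3,-8.4],"delta_rot": [0.3274,0.1618,-0.3561]},
    {"grip": 150,"linear": [0.2,-0.3,-8.4],"delta_rot": [0.3274,0.1618,-0.3561]},
  ],
)

```text
time: 15.5
ee_pos: [0.4526, 0.1064, 0.1855]
tcp_rot: [150.0, 0.3, 81.7]
wrist_force: [-0.5, 0.3, 0.9]
opening: 0.0353
grasp_force: 0.0
```

```bash
python3 pre.py | tail -2; python3 -c "
from pre import *
go(G,H+.015*zt)
ims=[]
p=bot.camera('side'); print(proj(p,H)); print(bot.pinpoint(p,'lid_handle')[:1]); ims.append(p['color'][130:290,190:400])
p=bot.camera('top');print(proj(p,H)); print([ (q['conf'],q['pixel'],ray(p,q['pixel'],.113)) for q in bot.pinpoint(p,'lid_handle')[:1]]); ims.append(p['color'][180:340,190:400])
cv2.imwrite('pics/h1.png',cv2.resize(np.hstack(ims)[:,:,::-1],None,fx=1.9,fy=1.9))"
```

```text
t 15.5 pos [0.4526 0.1064 0.1855] q [ 22.3481 -35.4514 -32.8687  66.2665 -14.9864 116.9995] F [-0.4762  0.3042  0.9048] op 0.03525167625698429 0.0
lin cm [-0.2107  0.2769  0.1073] rot [ 0.0053 -0.0005 -0.0008]
t 15.5 pos [0.4526 0.1064 0.1855] q [ 22.3481 -35.4514 -32.8687  66.2665 -14.9864 116.9995] F [-0.4762  0.3042  0.9048] op 0.03525167625698429 0.0
lin cm [ 4.7369 -0.4449 -8.5529] rot [ 0.0053 -0.0005 -0.0008]
[np.float64(273.27535948632675), np.float64(211.4172843672814)]
[{'pixel': [276.3, 210.0], 'conf': 0.69}]
[np.float64(279.80030584437003), np.float64(265.3967505090813)]
[(0.65, [279.7, 264.8], array([0.494 , 0.1033, 0.113 ]))]
```

View pics/h1.png

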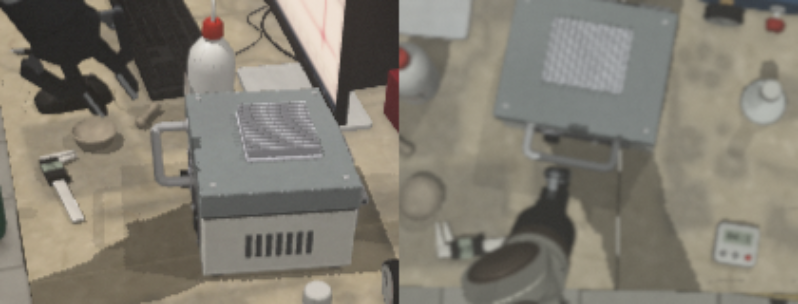

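The handle bar is at about crop (575,160) in the top view with the gripper tips just in front of it, matching H≈(0.494, 0.103, 0.113). Approaching along the tool axis and gripping.

>>> play_rows(
  targets=[
    {"grip": 150,"linear": [1.2,-0.1,-2.1],"delta_rot": [0,0,0]},
    {"grip": 150,"linear": [2.4,-0.2,-4.3],"delta_rot": [0,0,0]},
    {"grip": 150,"linear": [3.6,-0.3,-6.4],"delta_rot": [0,0,0]},
    {"grip": 150,"linear": [4.4,-0.4,-7.8],"delta_rot": [0,0,0]},
    {"grip": 150,"linear": [4.8,-0.4,-8.5],"delta_rot": [0,0,0]},
    {"grip": 150,"linear": [4.8,-0.4,-8.5],"delta_rot": [0,0,0]},
  ],
)

```text
time: 16.3
ee_pos: [0.5, 0.1024, 0.0995]
tcp_rot: [150.1, 0.3, 81.7]
wrist_force: [-0.1, 0.1, -0.6]
opening: 0.0351
grasp_force: 0.0
```

>>> play_rows(
  targets=[
    {"grip": 255,"linear": [0,0,0],"delta_rot": [0,0,0]},
    {"grip": 255,"linear": [0,0,0],"delta_rot": [0,0,0]},
    {"grip": 255,"linear": [0,0,0],"delta_rot": [0,0,0]},
    {"grip": 255,"linear": [0,0,0],"delta_rot": [0,0,0]},
    {"grip": 255,"linear": [0,0,0],"delta_rot": [0,0,0]},
  ],
  force=30,
)

```text
time: 16.8
ee_pos: [0.499, 0.103, 0.1003]
tcp_rot: [150.2, 0.2, 81.8]
wrist_force: [-11.4, 2.4, 1.3]
opening: 0.0107
grasp_force: 30.2
```

```bash
python3 -c "
import numpy as np
for a in np.arange(0,1.11,.05):
    f=23.3*(1-np.cos(a))+1.5*np.sin(a); z=23.3*np.sin(a)+1.5*(np.cos(a)-1); print(round(a,2),np.round([.9895*f,-.1443*f,z],2))"
```

```text
0.0 [ 0. -0.  0.]
0.05 [ 0.1  -0.02  1.16]
0.1 [ 0.26 -0.04  2.32]
0.15 [ 0.48 -0.07  3.47]
0.2 [ 0.75 -0.11  4.6 ]
0.25 [ 1.08 -0.16  5.72]
0.3 [ 1.47 -0.21  6.82]
0.35 [ 1.91 -0.28  7.9 ]
0.4 [ 2.4  -0.35  8.96]
0.45 [ 2.94 -0.43  9.99]
0.5 [ 3.53 -0.52 10.99]
0.55 [ 4.18 -0.61 11.96]
0.6 [ 4.87 -0.71 12.89]
0.65 [ 5.6  -0.82 13.79]
0.7 [ 6.38 -0.93 14.66]
0.75 [ 7.2  -1.05 15.48]
0.8 [ 8.06 -1.18 16.26]
0.85 [ 8.95 -1.31 16.99]
0.9 [ 9.89 -1.44 17.68]
0.95 [10.85 -1.58 18.33]
1.0 [11.85 -1.73 18.92]
1.05 [12.87 -1.88 19.46]
1.1 [13.92 -2.03 19.95]
```

>>> play_rows(
  targets=[
    {"grip": 255,"linear": [-0.12,0.02,0],"delta_rot": [0,0,0]},
    {"grip": 255,"linear": [-0.12,0.02,0],"delta_rot": [0,0,0]},
  ],
)

```text
time: 17.0
ee_pos: [0.499, 0.103, 0.1009]
tcp_rot: [150.0, 0.2, 81.7]
wrist_force: [-2.1, 1.5, -1.8]
opening: 0.0107
grasp_force: 29.6
```

>>> play_rows(
  targets=[
    {"grip": 255,"linear": [0.1,-0.02,1.16],"delta_rot": [0,0,0]},
    {"grip": 255,"linear": [0.26,-0.04,2.32],"delta_rot": [0,0,0]},
    {"grip": 255,"linear": [0.48,-0.07,3.47],"delta_rot": [0,0,0]},
    {"grip": 255,"linear": [0.75,-0.11,4.6],"delta_rot": [0,0,0]},
    {"grip": 255,"linear": [1.08,-0.16,5.72],"delta_rot": [0,0,0]},
    {"grip": 255,"linear": [1.47,-0.21,6.82],"delta_rot": [0,0,0]},
    {"grip": 255,"linear": [1.91,-0.28,7.9],"delta_rot": [0,0,0]},
    {"grip": 255,"linear": [2.4,-0.35,8.96],"delta_rot": [0,0,0]},
    {"grip": 255,"linear": [2.4,-0.35,8.96],"delta_rot": [0,0,0]},
  ],
)

```text
time: 17.9
ee_pos: [0.5234, 0.0991, 0.1929]
tcp_rot: [150.0, 0.2, 81.7]
wrist_force: [-14.0, -0.1, 5.2]
opening: 0.0105
grasp_force: 31.1
```

```bash
cat > ang.py <<'E'
from pre import *
o=bot.get_obs(); print(o['ee_pos'],o['wrist_force'],o['torque'],o['opening'],o['q'])
p=bot.camera('side'); c=cloud(p,np.ones((480,640),bool)); B=(c-hinge)
u=-(B@fw); w=B@np.array([-fw[1],fw[0],0]); z=B[:,2]
# right side of lid region: points near the right edge / top plane of lid
m=(abs(w)<.112)&(u>.02)&(u<.25)&(z>.03)&(np.hypot(u,z)<.20)&((w<-.062)|(w>.062)); 
P=np.c_[u,z][m]
# robust line fit for top plane: normal offset ~ .032 above hinge line
best=max(np.arange(0,1.4,.01),key=lambda a:(abs(-P[:,0]*np.sin(a)+P[:,1]*np.cos(a)-.032)<.004).sum())
print("n",len(P),"angle from depth",best,(abs(-P[:,0]*np.sin(best)+P[:,1]*np.cos(best)-.032)<.004).sum())
g=o['ee_pos']-.0145*zt-hinge; print("angle from tcp",np.arctan2(g[2],-g@fw)-np.arctan2(.015,.233), np.hypot(g[2],g@fw))
cv2.imwrite('pics/l%d.png'%p['shot'],cv2.resize(p['color'][90:290,190:420,::-1],None,fx=2.5,fy=2.5)); print(p['shot'])
E
python3 ang.py
```

```text
[0.5234 0.0991 0.1929] [-13.9545  -0.125    5.2235] [ 0.2977  2.4122 -0.2007] 0.010460051021143208 [ 17.5113 -26.0885 -26.7174  61.9391 -12.7759 112.652 ]
n 2010 angle from depth 0.4 1252
angle from tcp 0.410542610732907 0.23511564242583713
19
```

>>> play_rows(
  targets=[
    {"grip": 255,"linear": [0.44,-0.08,1.03],"delta_rot": [0,0,0]},
    {"grip": 255,"linear": [1.03,-0.17,2.03],"delta_rot": [0,0,0]},
    {"grip": 255,"linear": [1.68,-0.26,3.0],"delta_rot": [0,0,0]},
    {"grip": 255,"linear": [2.37,-0.36,3.93],"delta_rot": [0,0,0]},
    {"grip": 255,"linear": [3.1,-0.47,4.83],"delta_rot": [0,0,0]},
    {"grip": 255,"linear": [3.88,-0.58,5.7],"delta_rot": [0,0,0]},
    {"grip": 255,"linear": [4.7,-0.7,6.52],"delta_rot": [0,0,0]},
    {"grip": 255,"linear": [5.56,-0.83,7.3],"delta_rot": [0,0,0]},
    {"grip": 255,"linear": [5.56,-0.83,7.3],"delta_rot": [0,0,0]},
  ],
)

```text
time: 18.85
ee_pos: [0.5802, 0.0901, 0.2653]
tcp_rot: [149.9, 0.3, 81.6]
wrist_force: [-4.7, -2.8, 5.0]
opening: 0.0107
grasp_force: 31.3
```

```bash
python3 ang.py
```

```text
[0.5802 0.0901 0.2653] [-4.7077 -2.7634  5.0308] [-0.3703  0.9001 -0.4647] 0.010701666363446483 [ 14.3293 -17.8821 -13.0984  66.6931 -11.397  109.817 ]
n 1435 angle from depth 0.79 599
angle from tcp 0.8061877155296334 0.23518342437632445
20
```

>>> play_rows(
  targets=[
    {"grip": 255,"linear": [0.89,-0.13,0.73],"delta_rot": [0,0,0]},
    {"grip": 255,"linear": [1.83,-0.26,1.42],"delta_rot": [0,0,0]},
    {"grip": 255,"linear": [2.79,-0.4,2.07],"delta_rot": [0,0,0]},
    {"grip": 255,"linear": [3.79,-0.55,2.66],"delta_rot": [0,0,0]},
    {"grip": 255,"linear": [4.81,-0.7,3.2],"delta_rot": [0,0,0]},
    {"grip": 255,"linear": [5.86,-0.85,3.69],"delta_rot": [0,0,0]},
    {"grip": 255,"linear": [5.86,-0.85,3.69],"delta_rot": [0,0,0]},
  ],
)

```text
time: 19.6
ee_pos: [0.6385, 0.0813, 0.3012]
tcp_rot: [149.9, 0.3, 81.6]
wrist_force: [-1.7, -5.3, 3.2]
opening: 0.0101
grasp_force: 31.3
```

```bash
python3 ang.py
```

```text
[0.6385 0.0813 0.3012] [-1.7172 -5.2828  3.2333] [-0.7818  0.5314 -0.6253] 0.01010506600567648 [ 11.7571  -9.7466  -2.5725  68.7012 -10.2128 107.5135]
n 807 angle from depth 0.98 175
angle from tcp 1.1008453407370271 0.2348594796510288
21
```

```bash
cat > hp.py <<'E'
from pre import *
for n in('side','top'):
    p=bot.camera(n)
    for a in(.9,1.0,1.1,1.2): print(n,a,proj(p,hinge-fw*(.233*np.cos(a)-.015*np.sin(a))+[0,0,.233*np.sin(a)+.015*np.cos(a)]),end=' ')
    print([(q['conf'],q['pixel']) for q in bot.pinpoint(p,'lid_handle')[:2]])
E
python3 hp.py
```

```text
side 0.9 [np.float64(317.99484814410073), np.float64(138.1833255858225)] side 1.0 [np.float64(327.5037820023799), np.float64(132.32247002508234)] side 1.1 [np.float64(337.5966192050286), np.float64(127.30295248956615)] side 1.2 [np.float64(348.13681052583325), np.float64(123.20413072823018)] [(0.64, [336.4, 128.5])]
top 0.9 [np.float64(282.00044930277875), np.float64(214.21819973689796)] top 1.0 [np.float64(283.1433410510029), np.float64(204.75250928759226)] top 1.1 [np.float64(284.4427980929988), np.float64(194.88397404757652)] top 1.2 [np.float64(285.88158464013446), np.float64(184.75589732104848)] [(0.64, [282.9, 194.7])]
```

View pics/l21.png

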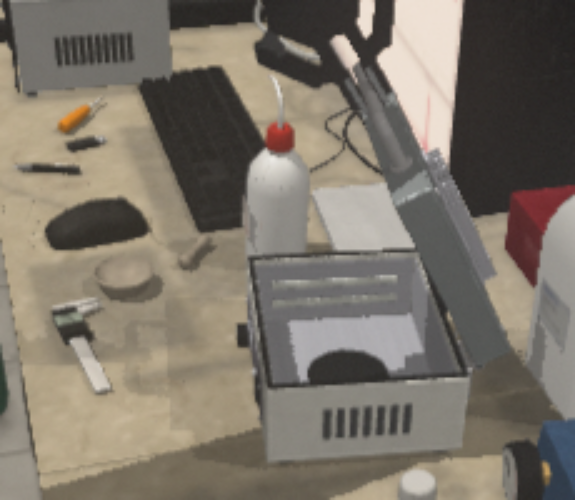

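Both views put the handle at an angle of about 1.10 rad, side (336,128) and top (283,195), so the lid is past 1.00 and clear of its stop. Now I'll lower it to about 0.76.

>>> play_rows(
  targets=[
    {"grip": 255,"linear": [-1.05,0.15,-0.49],"delta_rot": [0,0,0]},
    {"grip": 255,"linear": [-2.07,0.3,-1.03],"delta_rot": [0,0,0]},
    {"grip": 255,"linear": [-3.07,0.45,-1.62],"delta_rot": [0,0,0]},
    {"grip": 255,"linear": [-4.03,0.59,-2.27],"delta_rot": [0,0,0]},
    {"grip": 255,"linear": [-4.97,0.72,-2.96],"delta_rot": [0,0,0]},
    {"grip": 255,"linear": [-5.86,0.85,-3.69],"delta_rot": [0,0,0]},
    {"grip": 255,"linear": [-6.55,0.96,-4.31],"delta_rot": [0,0,0]},
    {"grip": 255,"linear": [-6.55,0.96,-4.31],"delta_rot": [0,0,0]},
    {"grip": 255,"linear": [-6.55,0.96,-4.31],"delta_rot": [0,0,0]},
    {"grip": 255,"linear": [-6.55,0.96,-4.31],"delta_rot": [0,0,0]},
  ],
)

```text
time: 20.85
ee_pos: [0.5718, 0.0921, 0.2576]
tcp_rot: [150.0, 0.2, 81.7]
wrist_force: [-6.4, -0.1, 5.3]
opening: 0.0109
grasp_force: 31.6
```

```bash
python3 ang.py; sed -i 's/(.9,1.0,1.1,1.2)/(.7,.75,.8)/' hp.py; python3 hp.py; python3 -c "
from r import *
from f2 import fit
p=bot.camera('side'); P=cloud(p,bot.trace(p,'flask')[0]['pixels']); P=P[P[:,2]>.005]; print(fit(P,np.array([.605,-.17,.09])))
for t in('timer','wash_bottle','mortar','vial_amber','vial_clear'): print(t,[(round(q['conf'],2),ray(p,q['pixel'],0)) for q in bot.pinpoint(p,t)[:1]])
print(bot.get_obs()['qd'])"
```

```text
[0.5718 0.0921 0.2576] [-6.4313 -0.0948  5.3027] [-0.0084  0.9576 -0.2747] 0.010887264568130066 [ 14.7729 -18.9888 -14.7156  66.3463 -11.4853 110.1577]
n 1501 angle from depth 0.74 669
angle from tcp 0.7570837079145937 0.2352050926403308
24
side 0.7 [np.float64(301.2056141331538), np.float64(152.04799204118927)] side 0.75 [np.float64(305.09148000332635), np.float64(148.34650827609192)] side 0.8 [np.float64(309.1930179497138), np.float64(144.79287301741937)] [(0.86, [305.4, 147.2])]
top 0.7 [np.float64(280.2349641374518), np.float64(231.4332113822106)] top 0.75 [np.float64(280.60839028598593), np.float64(227.37937958587437)] top 0.8 [np.float64(281.02772790173447), np.float64(223.150214881145)] [(0.66, [282.0, 227.1]), (0.32, [417.3, 209.5])]
(array([ 0.5977, -0.1663, -0.0007,  0.0058,  0.0106]), np.float64(0.003257248899283227))
timer [(0.71, array([ 0.3886, -0.1372,  0.    ]))]
wash_bottle [(0.89, array([0.621 , 0.3559, 0.    ]))]
mortar [(0.71, array([0.446 , 0.3325, 0.    ]))]
vial_amber [(0.53, array([ 0.6676, -0.2586,  0.    ]))]
vial_clear [(0.66, array([ 0.6607, -0.2697,  0.    ]))]
[-0.0114 -0.0123  0.0575 -0.0693 -0.0015 -0.0324]
```

```bash
python3 -c "
from workcell import bot
print(bot.job_done())"
```

```text
the job is handed in; nothing more can be done
None
```

The job is handed in: the flask stands upright beside the chamber with the gripper off it, and I raised the lid to about 1.10 rad, brought it back, and am holding it still at about 0.75 rad, just below balance; the bystanders look unmoved, except the clear vial, which I couldn't confirm in the last picture.

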